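# Find the loose plate peg by feel and set it aside

## Task

One of the four pegs of the wooden plate rack has come unglued. Gently wiggle the pegs side to side to feel which one has play in its socket, then pull that peg out and stand it foot first in the green and white mug, without straining the pegs that are still tight or disturbing the other things.

Things in the scene. Friction and masses are not known exactly. Their poses are not given: they have to be found in the camera images.
- rack: wooden plate rack, a board 90 mm (x) by 270 mm (y) by 40 mm high, screwed down, with four round sockets in a row along its y axis at y = -105, -35, 35 and 105 mm, x = 0, each 20 mm across and 33 mm deep; a peg stands upright in each. Origin under its centre, on the worktop; z up.
- socket_1 (a point): mouth of the socket at the rack's y = -105 mm, on its upper face (40 mm above the worktop). The pegs are wooden and look alike, 148 mm long: a tenon 18 mm across, 32 mm long (in the socket), a shoulder disc 30 mm across, 6 mm thick, resting on the board, and a shaft 18 mm across, 110 mm long, whose top is 156 mm above the worktop; 40 to 85 g.
- socket_2 (a point): mouth of the socket at y = -35 mm. Which peg stands in which socket changes each time, and the pegs' own poses are not given. Three (peg_tight1 to 3) are glued but springy: 95 mm above the board a side force bends one 1 mm per 3.5 N, and its glue cracks beyond 0.06 rad of tilt (about 20 N there) or when drawn up over 3 mm (18 N).
- socket_3 (a point): mouth of the socket at y = 35 mm. The fourth peg (peg_loose) is unglued: it rocks freely to about 0.06 rad (5 mm at 95 mm above the board) either side of upright, then bears hard on the socket. Pushed from the side it resists under 1 N; pinched and shifted along the row, 2 to 4 N at any distance (it twists in the pads). It stands upright again when let go and slides straight up and out.
- socket_4 (a point): mouth of the socket at y = 105 mm. A peg's origin is the centre of its tenon's foot, 8 mm above the worktop when seated; its z runs up to its top. Pinched across the row 95 mm above the board and shifted 4.5 mm along it, a glued peg resists with about 9 N (the grip yields too), the loose one with about 3 N.
- mug: ceramic mug, green above and white below, 78 mm across (inside at least 52 mm), 101 mm high, inner floor about 7 mm above its foot, with a handle on one side; loose, 0.28 kg. Origin at its foot, 18.5 mm from the cup's axis towards the handle: the axis is at x = 0, y = 18.5 mm, the handle points along -y; z up.
- lemon: lemon, 72x55x56 mm, lying loose in front of the rack; origin under its centre. To be left alone.
- spice_jar: glass spice jar with a black cap, 41 mm across, 105 mm high, standing loose behind the rack; origin under its centre. To be left alone.
- garlic: garlic bulb, 60x57x58 mm, lying loose behind the rack; origin under its centre. To be left alone.
- teaspoon: steel teaspoon, 130x27x11 mm, lying loose in front of the rack; origin under its centre. To be left alone.
- mug_in (a point): the point on the mug's axis at its inner floor, 7 mm above its foot.
Mind the look-alikes: they are no part of the job. There is more than one size of the mug; the one meant has the size given above.

How it is judged:
On the way, in this order (a step that is already met when the one before it is completed fails the run):
1. the loose peg is rocked over by feel while it still sits in its socket (angle between peg_loose's own z axis and vertical above 0.015 rad and height (world z) of peg_loose below 0.014 m), for 0.1 s.
2. the loose peg is drawn clear of its socket (height (world z) of peg_loose above 0.045 m), for 0.1 s.
At the end, for the whole second after the job is handed in: the loose peg stands foot down in the mug (foot within 34 mm of the mug's axis and 30 mm of its inner floor, leaning less than 0.8 rad), at rest; the mug is upright and within 50 mm of where it stood; the three glued pegs stand unharmed in the rack (horizontal distance between peg_loose and mug_in below 0.034 m and z of peg_loose in the frame of mug_in between -0.01 and 0.03 m and angle between peg_loose's own z axis and vertical below 0.8 rad and angle between mug's own z axis and vertical below 0.1 rad and linear speed of peg_loose below 0.03 m/s and distance of mug from where it was at the start of the episode below 0.05 m and distance of each of peg_tight1, peg_tight2, peg_tight3 from where it was at the start of the episode below 0.004 m); the robot touches nothing.
It fails at once if a glued peg is bent over by more than 0.06 rad (the glue cracks) (angle between any of peg_tight1, peg_tight2, peg_tight3's own z axis and vertical above 0.06 rad).
It fails at once if a glued peg is pulled up by more than 3 mm (the glue cracks) (height (world z) of any of peg_tight1, peg_tight2, peg_tight3 above 0.011 m).
It fails at once if the mug is struck or pressed with more than 25 N by the peg (contact force between peg_loose and mug above 25 N).
It fails at once if a bystander (lemon, spice jar, garlic, teaspoon) is moved by more than 20 mm (distance of any of lemon, spice_jar, garlic, teaspoon from where it was at the start of the episode above 0.02 m).
It also fails if it takes over 72 s, if anything falls off the work surface, if the arm or the gripper's body presses on something with over 40 N, if the wrist force passes 120 N, or if a joint passes its speed limit or range.

## Robot

A 6-joint arm with a two-finger parallel gripper is mounted at the origin on a cart in front of the work surface, level with it; the furniture and walls round the work are solid. World frame = base frame: x ahead of the robot, y to its left, z up, the work surface at z = 0. Lengths are in m, angles in rad, forces in N, time in s.
With the tool pointing down it reaches from about 0.35 to 0.725 m from the base axis. Payload 6 kg.
Tool frame: the origin (TCP) lies midway between the tips of the shut fingers; the grasp point (between the pads) lies 19 mm behind it; z points along the fingers, y is the line along which they close (so a half turn about z gives the same grasp; the last joint's range is limited). The gripper opens to 85 mm and grips with 20 to 120 N. Pads are 22 mm wide; open, the fingers measure 114 mm over their backs; the gripper's body (76 mm by 85 mm) begins 54 mm behind the grasp point. The pads swing forward as they close: fully open they stand 13 mm farther back than shut.
Start: joints at [-0.815, 0.04, 0.085, 0, -1.615, -0.334], TCP at [0.246, -0.547, 0.231] pointing down, gripper open.
Joint ranges: [-2.56, 2.56], [-1.29, 2.01], [-1.08, 1.49], [-3.29, 1.98], [-2.81, -0.18], [-2.99, 2.99]. Speed limits (rad/s): [2.57, 2.57, 3.01, 3.14, 3.14, 3.14].

## Interface

Orientations are given as [roll, pitch, yaw] about the fixed x, y, z axes, in that order (R = Rz(yaw) Ry(pitch) Rx(roll)).
In Python, from plant import manip, camera, camera_info, job gives the robot as it stands.
- The arm moves only by the tool drive_tool, never from a script. Its argument "moves" is a list of rows, each an object with "jaw": the opening, from 0 (shut) to 1 (fully open); "xyz": the shift along the tool's x, y, z in cm, a list of three; "turn": the turn, a rotation vector about the tool's x, y, z in rad, a list of three. A call has 1 to 10 rows; each row is the pose to reach, as a shift and turn from the pose commanded when the call began, along the tool's axes at that moment; what a row does not reach only later rows make up. A row lasts 1/12 s, in which the tool goes at most 41.7 mm and 7.16 degrees, less where a joint would pass 70% of its speed; a pose out of reach is approached as far as the arm can. A call with a gripper value outside its range is refused whole. The fingers move at their own pace and stop on an object; the grip force is fixed at half the most. Time passes only in rows, so rows that repeat a pose let the fingers close. It gives the time, the measured TCP pose, the force, the opening and the grip force at its end, in the units of the state.
- manip.get_state(): the state, without advancing time (a new reading comes with each control period).
- camera(name): name is "scene" or "top" or "wrist"; returns the picture (384x512x3 uint8, red, green, blue); there is no depth.
- camera_info(name): a dict with "fov_y" (degrees; the focal length in pixels is half the picture's height over the tangent of half this angle, whatever the lens; pixels are square), "cx", "cy" (the principal point, pixels), "camera_from_world" (4x4, takes a point from world to camera coordinates). Camera axes: x right, y up, looking along -z (the intrinsics and any distortion apply to the point x, -y, -z); pixel columns grow to the right and rows downward; lengths in m; the calibration is good to about 2 mm. A picture is of the moment at which its call begins: read the wrist's pose just before it. camera_info takes no time and is no camera call; for the wrist camera it gives the pose at the moment of the call.
- job.close_job(): hands the job in; it is judged then, once.
The state is a dict: "clock": time; "qpos": joint angles; "qd": joint speeds; "tau": joint torques, N m; "position": TCP position; "eef_rot": TCP orientation; "ft_force": force on the tool from outside, world axes, zero at the start; "ft_torque": the same for the moment, N m; "width": opening from 0.0 (shut) to 1.0 (fully open); "grasp_force": force on a finger pad.
Only numpy, scipy, OpenCV 4.12 (cv2) and the standard library are available. Lean on these libraries where they do the work, as an engineer would, in place of code of your own. Each camera call takes 0.05 s, during which the arm holds its last target. There are 200 camera calls.

## Working session

There is one attempt and no reset: what is moved stays moved. The work goes in short steps, Python scripts to look and compute and a tool call to move; the robot and the scene stay as the last step left them, time stands still between calls to the robot, and variables do not carry over. Pictures are saved under pics/ and viewed, at most 10 in all, crops included, and the job is handed in when it is done.

Besides the shell and the picture viewer there is one more tool, called after "Request:" in YAML: its name, and indented under it one key for each argument. drive_tool: Moves the arm, as the interface text tells. Its arguments: {"type":"object","properties":{"moves":{"type":"array","items":{"type":"object","properties":{"jaw":{"type":"number"},"xyz":{"type":"array","items":{"type":"number"}},"turn":{"type":"array","items":{"type":"number"}}}}}},"required":["moves"]}

```bash
mkdir -p pics
cat > h.py <<'E'
import numpy as np, cv2
from plant import manip, camera, camera_info, job
def shot(n,f):
    im=camera(n); cv2.imwrite('pics/'+f,cv2.cvtColor(im,cv2.COLOR_RGB2BGR)); return im
def K(i):
    f=192/np.tan(np.radians(i['fov_y'])/2); return f
def ray(i,u,v):
    f=K(i); T=np.array(i['camera_from_world']); R=T[:3,:3]
    d=R.T@np.array([(u-i['cx'])/f,-(v-i['cy'])/f,-1.]); return -R.T@T[:3,3],d
def onz(i,u,v,z):
    o,d=ray(i,u,v); return o+d*(z-o[2])/d[2]
def proj(i,p):
    T=np.array(i['camera_from_world']); c=T[:3,:3]@np.array(p)+T[:3,3]; f=K(i)
    return i['cx']+f*c[0]/-c[2], i['cy']-f*c[1]/-c[2]
E
python3 - <<'E'
from h import *
a=shot('scene','s0.png');b=shot('top','t0.png')
for n in('scene','top','wrist'):
    i=camera_info(n);print({k:(np.round(v,3).tolist() if k=='camera_from_world' else v) for k,v in i.items()})
print(manip.get_state())
E
```

```text
{'fov_y': 50.19301603247895, 'cx': 257.48428925615, 'cy': 197.56198565370235, 'camera_from_world': [[-0.709, -0.705, -0.003, 0.528], [0.5, -0.506, 0.703, -0.241], [-0.497, 0.497, 0.711, -0.694], [0.0, 0.0, 0.0, 1.0]]}
{'fov_y': 56.00450452710497, 'cx': 252.1937792855867, 'cy': 188.4631900322892, 'camera_from_world': [[-0.016, -1.0, 0.008, 0.193], [0.994, -0.015, 0.111, -0.59], [-0.111, 0.01, 0.994, -0.869], [0.0, 0.0, 0.0, 1.0]]}
{'fov_y': 71.56496879263018, 'cx': 256.83114390086627, 'cy': 190.22148622827882, 'camera_from_world': [[-0.41, 0.912, 0.002, 0.599], [-0.874, -0.392, -0.289, 0.038], [-0.262, -0.12, 0.957, -0.38], [0.0, 0.0, 0.0, 1.0]]}
{'clock': 0.1, 'qpos': array([-8.15324160e-01,  4.07388240e-02,  8.39229759e-02, -3.96675440e-04,
       -1.61549928e+00, -3.33730592e-01]), 'qd': array([-0.00324567, -0.00195809,  0.00342462,  0.0024123 ,  0.00023746,
       -0.00113884]), 'tau': array([-4.01687867e-03, -3.69345045e+01,  3.48281944e+01,  6.95183694e+00,
       -4.58800409e-03,  9.88079762e-06]), 'position': array([ 0.2455716 , -0.54712387,  0.23039509]), 'eef_rot': array([ 3.14002784e+00, -1.23071611e-04, -2.71983356e+00]), 'ft_force': array([ 0.08075744, -0.66513776,  0.42119446]), 'ft_torque': array([0.01656938, 0.00962019, 0.0730944 ]), 'grasp_force': 0.0, 'width': 0.9984599339108855}
```

View pics/s0.png

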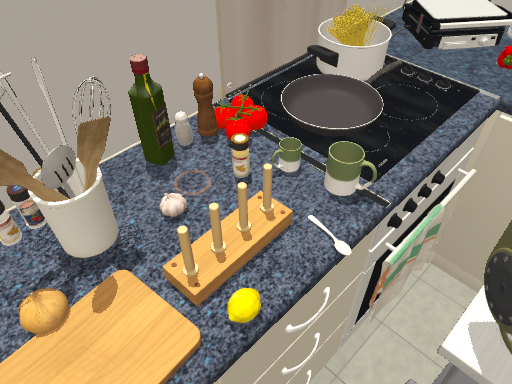

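View pics/t0.png

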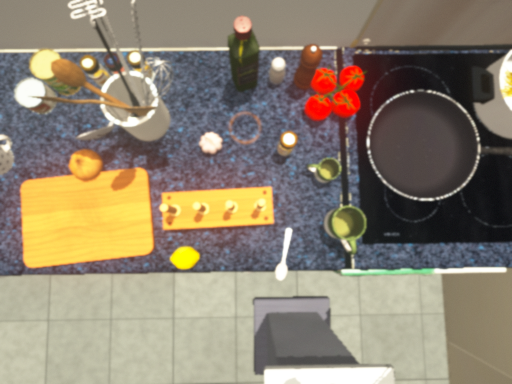

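The scene view shows four peg tops near (184,230), (214,207), (242,187) and (267,168). The large mug is at about (345,165) and the small look-alike at (289,154). In the top view the rack spans about (162–273, 187–230), and the large mug's rim is at about (347,221).

Run:
```python
from h import *
b=cv2.imread('pics/t0.png');s=cv2.imread('pics/s0.png')
cv2.imwrite('pics/c.png',np.vstack([cv2.resize(b[155:255,150:380],None,fx=3.3,fy=3.3,interpolation=3)[:, :759],cv2.resize(s[135:215,250:400],None,fx=3.3,fy=3.3)[:, :495] if 0 else np.zeros((1,759,3),np.uint8)]))
it=camera_info('top');i=camera_info('scene')
for n,c in(('top',it),('scene',i)): print(n,ray(c,0,0)[0])
for p in[(184,230),(214,207),(242,187),(267,168)]:
    P=onz(i,*p,.154);print('tip',P.round(3),'in top',np.round(proj(it,P)))
for p in[(190,272),(218,249),(243,229),(266,212)]:
    P=onz(i,*p,.043);print('base',P.round(3),'in top',np.round(proj(it,P)))
```

```text
top [0.4931558  0.19216833 0.92703859]
scene [0.14995041 0.59480569 0.66450119]
tip [0.539 0.375 0.154] in top [164. 208.]
tip [0.544 0.307 0.154] in top [196. 206.]
tip [0.545 0.239 0.154] in top [227. 205.]
tip [0.549 0.17  0.154] in top [259. 202.]
base [0.538 0.381 0.043] in top [172. 212.]
base [0.541 0.31  0.043] in top [201. 210.]
base [0.543 0.243 0.043] in top [228. 209.]
base [0.542 0.178 0.043] in top [255. 208.]
```

View pics/c.png

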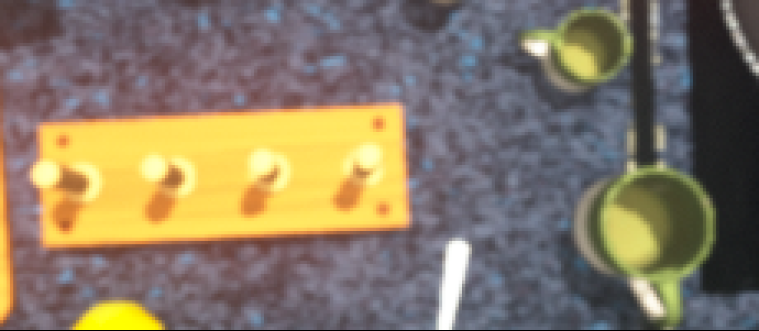

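The crop shows peg tips at (45,174), (155,167), (262,162) and (370,157) in crop pixels. The mug rim is centred near (656,222) with its handle pointing down the picture, and the small mug is at (590,48).

Run:
```python
from h import *
b=cv2.imread('pics/t0.png');s=cv2.imread('pics/s0.png')
it=camera_info('top');i=camera_info('scene')
f=lambda u,v:(u/3.3+150-.35,v/3.3+155-.35)
for n,z,L in(('corner',.04,[(38,124),(402,103),(410,226),(44,246)]),('tip',.156,[(45,174),(155,167),(262,162),(370,157)]),('sh',.046,[(82,181),(178,177),(272,170),(365,163)]),('mugrim',.101,[(656,222),(600,222),(714,222),(656,168),(656,278)])):
    P=np.array([onz(it,*f(*p),z) for p in L]);print(n,P.round(3)[:,:2].tolist())
    if n=='corner':print(np.linalg.norm(np.roll(P,1,0)-P,axis=1).round(3),P.mean(0))
# green in scene
h=cv2.cvtColor(s,cv2.COLOR_BGR2HSV);m=cv2.inRange(h,(30,60,40),(50,255,255));m[:, :310]=0
m[:130]=0;m[:,385:]=0;m[200:]=0
n,l,st,c=cv2.connectedComponentsWithStats(m);print(st[st[:,4]>50])
h=cv2.cvtColor(s,cv2.COLOR_BGR2HSV)
for p in [(346,149),(327,150),(365,149),(346,142)]: print('rim scene',onz(i,*p,.101).round(3))
print('foot',onz(i,342,193,0).round(3))
```

```text
corner [[0.586, 0.408], [0.598, 0.136], [0.506, 0.132], [0.495, 0.403]]
[0.091 0.272 0.092 0.271] [0.5460426 0.2695666 0.04     ]
tip [[0.541, 0.375], [0.545, 0.304], [0.547, 0.235], [0.549, 0.165]]
sh [[0.542, 0.374], [0.544, 0.303], [0.548, 0.233], [0.553, 0.165]]
mugrim [[0.505, -0.034], [0.506, 0.004], [0.504, -0.075], [0.542, -0.036], [0.467, -0.033]]
[[     0      0    512    384 195263]
 [   327    141     50     42   1345]]
rim scene [ 0.511 -0.041  0.101]
rim scene [ 0.539 -0.009  0.101]
rim scene [ 0.482 -0.07   0.101]
rim scene [ 0.526 -0.061  0.101]
foot [ 0.486 -0.017  0.   ]
```

```bash
cat >> h.py <<'E'
from scipy.spatial.transform import Rotation as Ro
def go(p,yaw):
    s=manip.get_state();R=Ro.from_euler('xyz',s['eef_rot'])
    d=R.inv().apply(np.array(p)-s['position'])*100
    t=(R.inv()*Ro.from_euler('xyz',[np.pi,0,yaw])).as_rotvec()
    print('xyz cm',d.round(2),'turn',t.round(3),'rows',np.linalg.norm(d)/4.17,np.linalg.norm(t)/.125,'F',s['ft_force'].round(2),'pos',s['position'].round(4),s['clock'],s['width'])
def sock(y): return np.array([.546-.044*y,.270+y*.999])
E
python3 -c "
from h import *
print(sock(-.105));go([*sock(-.105),.24],-1.527)"
```

```text
[0.55062  0.165105]
xyz cm [-56.99  52.5   -0.89] turn [ 1.000e-03  1.000e-03 -1.193e+00] rows 18.58190959287877 9.542676486320794 F [ 0.08 -0.67  0.42] pos [ 0.2456 -0.5471  0.2304] 0.1 0.9984599339108855
```

Request:
drive_tool:
  moves:
    - {"jaw": 1, "xyz": [-28.5, 26.2, -0.9], "turn": [0, 0, -0.6]}
    - {"jaw": 1, "xyz": [-28.5, 26.2, -0.9], "turn": [0, 0, -0.6]}
    - {"jaw": 1, "xyz": [-28.5, 26.2, -0.9], "turn": [0, 0, -0.6]}
    - {"jaw": 1, "xyz": [-28.5, 26.2, -0.9], "turn": [0, 0, -0.6]}
    - {"jaw": 1, "xyz": [-28.5, 26.2, -0.9], "turn": [0, 0, -0.6]}
    - {"jaw": 1, "xyz": [-28.5, 26.2, -0.9], "turn": [0, 0, -0.6]}
    - {"jaw": 1, "xyz": [-28.5, 26.2, -0.9], "turn": [0, 0, -0.6]}
    - {"jaw": 1, "xyz": [-28.5, 26.2, -0.9], "turn": [0, 0, -0.6]}
    - {"jaw": 1, "xyz": [-28.5, 26.2, -0.9], "turn": [0, 0, -0.6]}
    - {"jaw": 1, "xyz": [-28.5, 26.2, -0.9], "turn": [0, 0, -0.6]}

```text
clock: 0.93
position: [0.3997, -0.1876, 0.2401]
eef_rot: [3.141, 0.001, -2.116]
ft_force: [0.1, -1.4, -0.6]
width: 0.997
grasp_force: 0.0
```

```bash
python3 -c "
from h import *
go([*sock(-.105),.24],-1.527)"
```

```text
xyz cm [-37.99   5.37   0.06] turn [-0.     0.001 -0.589] rows 9.200156749065185 4.708729130582807 F [ 0.1  -1.36 -0.61] pos [ 0.3997 -0.1876  0.2401] 0.9333 0.9971433574178625
```

Request:
drive_tool:
  moves:
    - {"jaw": 1, "xyz": [-38, 5.4, 0], "turn": [0, 0, -0.59]}
    - {"jaw": 1, "xyz": [-38, 5.4, 0], "turn": [0, 0, -0.59]}
    - {"jaw": 1, "xyz": [-38, 5.4, 0], "turn": [0, 0, -0.59]}
    - {"jaw": 1, "xyz": [-38, 5.4, 0], "turn": [0, 0, -0.59]}
    - {"jaw": 1, "xyz": [-38, 5.4, 0], "turn": [0, 0, -0.59]}
    - {"jaw": 1, "xyz": [-38, 5.4, 0], "turn": [0, 0, -0.59]}
    - {"jaw": 1, "xyz": [-38, 5.4, 0], "turn": [0, 0, -0.59]}
    - {"jaw": 1, "xyz": [-38, 5.4, 0], "turn": [0, 0, -0.59]}
    - {"jaw": 1, "xyz": [-38, 5.4, 0], "turn": [0, 0, -0.59]}
    - {"jaw": 1, "xyz": [-38, 5.4, 0], "turn": [0, 0, -0.59]}

```text
clock: 1.77
position: [0.5512, 0.1653, 0.2376]
eef_rot: [3.138, -0.001, -1.526]
ft_force: [-0.0, -0.4, -1.2]
width: 1.001
grasp_force: 0.0
```

```bash
python3 -c "
from h import *
go([*sock(-.105),.116],-1.527)
i=camera_info('wrist');shot('wrist','w0.png')
for y in(-.105,-.035,.035): print(np.round(proj(i,[*sock(y),.156])),np.round(proj(i,[*sock(y),.046])))
print(ray(i,0,0)[0])"
```

```text
xyz cm [1.000e-02 2.000e-02 1.216e+01] turn [ 0.003 -0.001  0.001] rows 2.9152103809286305 0.028678346528255537 F [-0.05 -0.43 -1.22] pos [0.5512 0.1653 0.2376] 1.7667 1.0009461642057162
[257. 196.] [257. 170.]
[257. 265.] [257. 220.]
[257. 324.] [257. 265.]
[0.55530634 0.09180394 0.38076753]
```

View pics/w0.png

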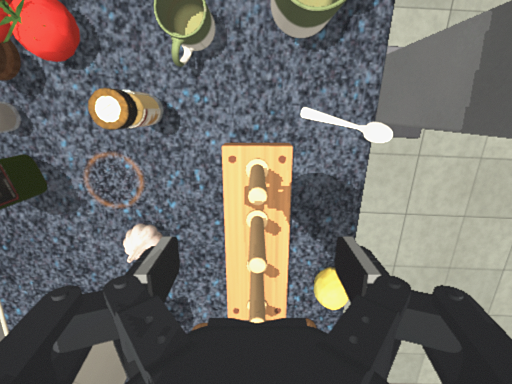

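The wrist view shows the first two peg tips at (257,196) and (257,265), exactly where I predicted them. I'll descend and pinch peg 1.

Request:
drive_tool:
  moves:
    - {"jaw": 1, "xyz": [0, 0, 4]}
    - {"jaw": 0.6, "xyz": [0, 0, 8]}
    - {"jaw": 0.5, "xyz": [0, 0, 12.1]}
    - {"jaw": 0.4, "xyz": [0, 0, 12.1]}
    - {"jaw": 0.3, "xyz": [0, 0, 12.1]}
    - {"jaw": 0.2, "xyz": [0, 0, 12.1]}
    - {"jaw": 0.0, "xyz": [0, 0, 12.1]}
    - {"jaw": 0.0, "xyz": [0, 0, 12.1]}
    - {"jaw": 0.0, "xyz": [0, 0, 12.1]}
    - {"jaw": 0.0, "xyz": [0, 0, 12.1]}

```text
invalid input
```

Request:
drive_tool:
  moves:
    - {"jaw": 0}
    - {"jaw": 0}
    - {"jaw": 0}
    - {"jaw": 0}
    - {"jaw": 0}
    - {"jaw": 0}

```text
invalid input
```

Request:
drive_tool:
  moves:
    - {"jaw": 1, "xyz": [0, 0, 4], "turn": [0, 0, 0]}
    - {"jaw": 0.6, "xyz": [0, 0, 8], "turn": [0, 0, 0]}
    - {"jaw": 0.5, "xyz": [0, 0, 12.1], "turn": [0, 0, 0]}
    - {"jaw": 0.4, "xyz": [0, 0, 12.1], "turn": [0, 0, 0]}
    - {"jaw": 0.3, "xyz": [0, 0, 12.1], "turn": [0, 0, 0]}
    - {"jaw": 0, "xyz": [0, 0, 12.1], "turn": [0, 0, 0]}
    - {"jaw": 0, "xyz": [0, 0, 12.1], "turn": [0, 0, 0]}
    - {"jaw": 0, "xyz": [0, 0, 12.1], "turn": [0, 0, 0]}
    - {"jaw": 0, "xyz": [0, 0, 12.1], "turn": [0, 0, 0]}
    - {"jaw": 0, "xyz": [0, 0, 12.1], "turn": [0, 0, 0]}

```text
clock: 2.65
position: [0.5517, 0.1609, 0.1223]
eef_rot: [-3.138, 0.001, -1.53]
ft_force: [-3.5, -0.6, 6.4]
width: 0.192
grasp_force: 58.6
```

Request:
drive_tool:
  moves:
    - {"jaw": 0, "xyz": [0, 0, 0], "turn": [0, 0, 0]}
    - {"jaw": 0, "xyz": [0, 0, 0], "turn": [0, 0, 0]}
    - {"jaw": 0, "xyz": [0, 0, 0], "turn": [0, 0, 0]}
    - {"jaw": 0, "xyz": [0, 0, 0], "turn": [0, 0, 0]}
    - {"jaw": 0, "xyz": [0, 0, 0], "turn": [0, 0, 0]}

```text
clock: 3.07
position: [0.5516, 0.1609, 0.1223]
eef_rot: [-3.138, 0.001, -1.53]
ft_force: [-3.6, -0.6, 7.0]
width: 0.188
grasp_force: 58.6
```

Request:
drive_tool:
  moves:
    - {"jaw": 0, "xyz": [-0.15, 0, 0], "turn": [0, 0, 0]}
    - {"jaw": 0, "xyz": [-0.3, 0, 0], "turn": [0, 0, 0]}
    - {"jaw": 0, "xyz": [-0.45, 0, 0], "turn": [0, 0, 0]}
    - {"jaw": 0, "xyz": [-0.45, 0, 0], "turn": [0, 0, 0]}
    - {"jaw": 0, "xyz": [-0.45, 0, 0], "turn": [0, 0, 0]}
    - {"jaw": 0, "xyz": [-0.45, 0, 0], "turn": [0, 0, 0]}

```text
clock: 3.57
position: [0.5515, 0.1628, 0.1223]
eef_rot: [-3.139, -0.003, -1.531]
ft_force: [-2.2, -9.3, 7.4]
width: 0.191
grasp_force: 58.8
```

Peg 1 pushes back with about 9 N, so it is glued. I'll release it and go to peg 2.

Request:
drive_tool:
  moves:
    - {"jaw": 0, "xyz": [0.45, 0, 0], "turn": [0, 0, 0]}
    - {"jaw": 0.3, "xyz": [0.45, 0, 0], "turn": [0, 0, 0]}
    - {"jaw": 0.6, "xyz": [0.45, 0, 0], "turn": [0, 0, 0]}
    - {"jaw": 0.7, "xyz": [0.45, 0, 0], "turn": [0, 0, 0]}
    - {"jaw": 0.7, "xyz": [0.45, 0, -3], "turn": [0, 0, 0]}
    - {"jaw": 0.7, "xyz": [0.45, 0, -6], "turn": [0, 0, 0]}
    - {"jaw": 0.7, "xyz": [-3, 0, -6], "turn": [0, 0, 0]}
    - {"jaw": 0.7, "xyz": [-6.5, 0, -6], "turn": [0, 0, 0]}
    - {"jaw": 0.7, "xyz": [-6.5, 0, -6], "turn": [0, 0, 0]}
    - {"jaw": 0.7, "xyz": [-6.5, 0, -6], "turn": [0, 0, 0]}

```text
clock: 4.4
position: [0.5474, 0.2318, 0.1786]
eef_rot: [3.141, -0.0, -1.527]
ft_force: [0.5, -0.2, 0.1]
width: 0.701
grasp_force: 0.0
```

```bash
python3 -c "
from h import *
go([*sock(-.035),.116],-1.527)"
```

```text
xyz cm [-0.32 -0.03  6.26] turn [ 0.001 -0.    -0.   ] rows 1.5041155929353363 0.007611959585809689 F [ 0.47 -0.22  0.11] pos [0.5474 0.2318 0.1786] 4.4 0.7006729752727116
```

Request:
drive_tool:
  moves:
    - {"jaw": 0.7, "xyz": [-0.3, 0, 3], "turn": [0, 0, 0]}
    - {"jaw": 0.6, "xyz": [-0.3, 0, 6.2], "turn": [0, 0, 0]}
    - {"jaw": 0.5, "xyz": [-0.3, 0, 6.2], "turn": [0, 0, 0]}
    - {"jaw": 0.4, "xyz": [-0.3, 0, 6.2], "turn": [0, 0, 0]}
    - {"jaw": 0.3, "xyz": [-0.3, 0, 6.2], "turn": [0, 0, 0]}
    - {"jaw": 0, "xyz": [-0.3, 0, 6.2], "turn": [0, 0, 0]}
    - {"jaw": 0, "xyz": [-0.3, 0, 6.2], "turn": [0, 0, 0]}
    - {"jaw": 0, "xyz": [-0.3, 0, 6.2], "turn": [0, 0, 0]}
    - {"jaw": 0, "xyz": [-0.3, 0, 6.2], "turn": [0, 0, 0]}
    - {"jaw": 0, "xyz": [-0.3, 0, 6.2], "turn": [0, 0, 0]}

```text
clock: 5.23
position: [0.5483, 0.2332, 0.1192]
eef_rot: [-3.139, 0.001, -1.53]
ft_force: [-0.8, -0.5, 5.9]
width: 0.197
grasp_force: 58.6
```

Request:
drive_tool:
  moves:
    - {"jaw": 0, "xyz": [-0.15, 0, 0], "turn": [0, 0, 0]}
    - {"jaw": 0, "xyz": [-0.3, 0, 0], "turn": [0, 0, 0]}
    - {"jaw": 0, "xyz": [-0.45, 0, 0], "turn": [0, 0, 0]}
    - {"jaw": 0, "xyz": [-0.45, 0, 0], "turn": [0, 0, 0]}
    - {"jaw": 0, "xyz": [-0.45, 0, 0], "turn": [0, 0, 0]}
    - {"jaw": 0, "xyz": [-0.45, 0, 0], "turn": [0, 0, 0]}

```text
clock: 5.73
position: [0.5483, 0.235, 0.1191]
eef_rot: [-3.14, -0.004, -1.531]
ft_force: [-0.8, -9.3, 7.0]
width: 0.197
grasp_force: 58.8
```

Peg 2 is also glued, at 9.3 N. Peg 3 is next.

Request:
drive_tool:
  moves:
    - {"jaw": 0, "xyz": [0.45, 0, 0], "turn": [0, 0, 0]}
    - {"jaw": 0.3, "xyz": [0.45, 0, 0], "turn": [0, 0, 0]}
    - {"jaw": 0.6, "xyz": [0.45, 0, 0], "turn": [0, 0, 0]}
    - {"jaw": 0.7, "xyz": [0.45, 0, 0], "turn": [0, 0, 0]}
    - {"jaw": 0.7, "xyz": [0.45, 0, -3], "turn": [0, 0, 0]}
    - {"jaw": 0.7, "xyz": [0.45, 0, -6], "turn": [0, 0, 0]}
    - {"jaw": 0.7, "xyz": [-3, 0, -6], "turn": [0, 0, 0]}
    - {"jaw": 0.7, "xyz": [-6.5, 0, -6], "turn": [0, 0, 0]}
    - {"jaw": 0.7, "xyz": [-6.5, 0, -6], "turn": [0, 0, 0]}
    - {"jaw": 0.7, "xyz": [-6.5, 0, -6], "turn": [0, 0, 0]}

```text
clock: 6.57
position: [0.5442, 0.3042, 0.1761]
eef_rot: [3.14, -0.001, -1.527]
ft_force: [-0.3, -1.1, 0.6]
width: 0.701
grasp_force: 0.0
```

```bash
python3 -c "
from h import *
go([*sock(.035),.116],-1.527)"
```

```text
xyz cm [-0.08 -0.04  6.01] turn [ 0.001 -0.001 -0.   ] rows 1.442345177420716 0.01326118793140786 F [-0.32 -1.14  0.63] pos [0.5442 0.3042 0.1761] 6.5667 0.7011744774981841
```

Request:
drive_tool:
  moves:
    - {"jaw": 0.7, "xyz": [-0.1, 0, 3], "turn": [0, 0, 0]}
    - {"jaw": 0.6, "xyz": [-0.1, 0, 6], "turn": [0, 0, 0]}
    - {"jaw": 0.5, "xyz": [-0.1, 0, 6], "turn": [0, 0, 0]}
    - {"jaw": 0.4, "xyz": [-0.1, 0, 6], "turn": [0, 0, 0]}
    - {"jaw": 0.3, "xyz": [-0.1, 0, 6], "turn": [0, 0, 0]}
    - {"jaw": 0, "xyz": [-0.1, 0, 6], "turn": [0, 0, 0]}
    - {"jaw": 0, "xyz": [-0.1, 0, 6], "turn": [0, 0, 0]}
    - {"jaw": 0, "xyz": [-0.1, 0, 6], "turn": [0, 0, 0]}
    - {"jaw": 0, "xyz": [-0.1, 0, 6], "turn": [0, 0, 0]}
    - {"jaw": 0, "xyz": [-0.1, 0, 6], "turn": [0, 0, 0]}

```text
clock: 7.4
position: [0.5459, 0.3039, 0.1201]
eef_rot: [-3.138, 0.002, -1.53]
ft_force: [-0.7, -0.3, 5.1]
width: 0.19
grasp_force: 58.9
```

Request:
drive_tool:
  moves:
    - {"jaw": 0, "xyz": [-0.15, 0, 0], "turn": [0, 0, 0]}
    - {"jaw": 0, "xyz": [-0.3, 0, 0], "turn": [0, 0, 0]}
    - {"jaw": 0, "xyz": [-0.45, 0, 0], "turn": [0, 0, 0]}
    - {"jaw": 0, "xyz": [-0.45, 0, 0], "turn": [0, 0, 0]}
    - {"jaw": 0, "xyz": [-0.45, 0, 0], "turn": [0, 0, 0]}
    - {"jaw": 0, "xyz": [-0.45, 0, 0], "turn": [0, 0, 0]}

```text
clock: 7.9
position: [0.5458, 0.3064, 0.1202]
eef_rot: [-3.139, -0.002, -1.53]
ft_force: [-0.4, -5.4, 7.7]
width: 0.197
grasp_force: 59.2
```

Peg 3 gives 5.4 N, which could be either. I'll test it in the other direction.

Request:
drive_tool:
  moves:
    - {"jaw": 0, "xyz": [0.2, 0, 0], "turn": [0, 0, 0]}
    - {"jaw": 0, "xyz": [0.45, 0, 0], "turn": [0, 0, 0]}
    - {"jaw": 0, "xyz": [0.45, 0, 0], "turn": [0, 0, 0]}
    - {"jaw": 0, "xyz": [0.45, 0, 0], "turn": [0, 0, 0]}
    - {"jaw": 0, "xyz": [0.45, 0, 0], "turn": [0, 0, 0]}

```text
clock: 8.32
position: [0.5459, 0.3042, 0.1201]
eef_rot: [-3.138, 0.002, -1.53]
ft_force: [0.1, 0.7, 5.4]
width: 0.193
grasp_force: 58.8
```

Request:
drive_tool:
  moves:
    - {"jaw": 0, "xyz": [0.15, 0, 0], "turn": [0, 0, 0]}
    - {"jaw": 0, "xyz": [0.3, 0, 0], "turn": [0, 0, 0]}
    - {"jaw": 0, "xyz": [0.45, 0, 0], "turn": [0, 0, 0]}
    - {"jaw": 0, "xyz": [0.45, 0, 0], "turn": [0, 0, 0]}
    - {"jaw": 0, "xyz": [0.45, 0, 0], "turn": [0, 0, 0]}
    - {"jaw": 0, "xyz": [0.45, 0, 0], "turn": [0, 0, 0]}

```text
clock: 8.82
position: [0.546, 0.3014, 0.1202]
eef_rot: [-3.137, 0.006, -1.529]
ft_force: [0.7, 4.1, 5.6]
width: 0.191
grasp_force: 59.0
```

Request:
drive_tool:
  moves:
    - {"jaw": 0, "xyz": [-0.45, 0, 0], "turn": [0, 0, 0]}
    - {"jaw": 0.3, "xyz": [-0.45, 0, 0], "turn": [0, 0, 0]}
    - {"jaw": 0.6, "xyz": [-0.45, 0, 0], "turn": [0, 0, 0]}
    - {"jaw": 0.7, "xyz": [-0.45, 0, 0], "turn": [0, 0, 0]}
    - {"jaw": 0.7, "xyz": [-0.45, 0, -3], "turn": [0, 0, 0]}
    - {"jaw": 0.7, "xyz": [-0.45, 0, -6], "turn": [0, 0, 0]}
    - {"jaw": 0.7, "xyz": [-3.5, 0, -6], "turn": [0, 0, 0]}
    - {"jaw": 0.7, "xyz": [-7.3, 0, -6], "turn": [0, 0, 0]}
    - {"jaw": 0.7, "xyz": [-7.3, 0, -6], "turn": [0, 0, 0]}
    - {"jaw": 0.7, "xyz": [-7.3, 0, -6], "turn": [0, 0, 0]}

```text
clock: 9.65
position: [0.5412, 0.3731, 0.1757]
eef_rot: [3.139, -0.001, -1.528]
ft_force: [-0.2, 0.3, -0.4]
width: 0.701
grasp_force: 0.0
```

```bash
python3 -c "
from h import *
go([*sock(.105),.116],-1.527)"
```

```text
xyz cm [-0.19 -0.04  5.97] turn [ 0.002 -0.001 -0.001] rows 1.4314934100451109 0.022701668880223586 F [-0.24  0.3  -0.36] pos [0.5412 0.3731 0.1757] 9.65 0.7010170407796263
```

Request:
drive_tool:
  moves:
    - {"jaw": 0.7, "xyz": [-0.2, 0, 3], "turn": [0, 0, 0]}
    - {"jaw": 0.6, "xyz": [-0.2, 0, 6], "turn": [0, 0, 0]}
    - {"jaw": 0.5, "xyz": [-0.2, 0, 6], "turn": [0, 0, 0]}
    - {"jaw": 0.4, "xyz": [-0.2, 0, 6], "turn": [0, 0, 0]}
    - {"jaw": 0.3, "xyz": [-0.2, 0, 6], "turn": [0, 0, 0]}
    - {"jaw": 0, "xyz": [-0.2, 0, 6], "turn": [0, 0, 0]}
    - {"jaw": 0, "xyz": [-0.2, 0, 6], "turn": [0, 0, 0]}
    - {"jaw": 0, "xyz": [-0.2, 0, 6], "turn": [0, 0, 0]}
    - {"jaw": 0, "xyz": [-0.2, 0, 6], "turn": [0, 0, 0]}
    - {"jaw": 0, "xyz": [-0.2, 0, 6], "turn": [0, 0, 0]}

```text
clock: 10.48
position: [0.5424, 0.3742, 0.1193]
eef_rot: [-3.14, 0.001, -1.53]
ft_force: [-2.2, -0.4, 5.9]
width: 0.192
grasp_force: 58.5
```

Request:
drive_tool:
  moves:
    - {"jaw": 0, "xyz": [-0.15, 0, 0], "turn": [0, 0, 0]}
    - {"jaw": 0, "xyz": [-0.3, 0, 0], "turn": [0, 0, 0]}
    - {"jaw": 0, "xyz": [-0.45, 0, 0], "turn": [0, 0, 0]}
    - {"jaw": 0, "xyz": [-0.45, 0, 0], "turn": [0, 0, 0]}
    - {"jaw": 0, "xyz": [-0.45, 0, 0], "turn": [0, 0, 0]}
    - {"jaw": 0, "xyz": [-0.45, 0, 0], "turn": [0, 0, 0]}

```text
clock: 10.98
position: [0.5424, 0.3759, 0.1191]
eef_rot: [-3.141, -0.004, -1.531]
ft_force: [-1.5, -9.8, 6.7]
width: 0.188
grasp_force: 59.0
```

Peg 4 is glued at 9.8 N, so peg 3 is the loose one. I'll go back, regrip it and rock it clearly.

Request:
drive_tool:
  moves:
    - {"jaw": 0, "xyz": [0.45, 0, 0], "turn": [0, 0, 0]}
    - {"jaw": 0.3, "xyz": [0.45, 0, 0], "turn": [0, 0, 0]}
    - {"jaw": 0.6, "xyz": [0.45, 0, 0], "turn": [0, 0, 0]}
    - {"jaw": 0.7, "xyz": [0.45, 0, 0], "turn": [0, 0, 0]}
    - {"jaw": 0.7, "xyz": [0.45, 0, -3], "turn": [0, 0, 0]}
    - {"jaw": 0.7, "xyz": [0.45, 0, -6], "turn": [0, 0, 0]}
    - {"jaw": 0.7, "xyz": [4, 0, -6], "turn": [0, 0, 0]}
    - {"jaw": 0.7, "xyz": [7.4, 0, -6], "turn": [0, 0, 0]}
    - {"jaw": 0.7, "xyz": [7.4, 0, -6], "turn": [0, 0, 0]}
    - {"jaw": 0.7, "xyz": [7.4, 0, -6], "turn": [0, 0, 0]}

```text
clock: 11.82
position: [0.545, 0.3035, 0.1776]
eef_rot: [-3.141, 0.001, -1.531]
ft_force: [-0.1, 0.3, -0.4]
width: 0.7
grasp_force: 0.0
```

```bash
python3 -c "
from h import *
go([*sock(.035),.116],-1.527)"
```

```text
xyz cm [-0.14  0.05  6.16] turn [-0.     0.001 -0.004] rows 1.4776144729671237 0.03638235656857673 F [-0.1   0.28 -0.38] pos [0.545  0.3035 0.1776] 11.8167 0.6998978549787086
```

Request:
drive_tool:
  moves:
    - {"jaw": 0.7, "xyz": [-0.1, 0, 3], "turn": [0, 0, 0]}
    - {"jaw": 0.6, "xyz": [-0.1, 0, 6.1], "turn": [0, 0, 0]}
    - {"jaw": 0.5, "xyz": [-0.1, 0, 6.1], "turn": [0, 0, 0]}
    - {"jaw": 0.4, "xyz": [-0.1, 0, 6.1], "turn": [0, 0, 0]}
    - {"jaw": 0.3, "xyz": [-0.1, 0, 6.1], "turn": [0, 0, 0]}
    - {"jaw": 0, "xyz": [-0.1, 0, 6.1], "turn": [0, 0, 0]}
    - {"jaw": 0, "xyz": [-0.1, 0, 6.1], "turn": [0, 0, 0]}
    - {"jaw": 0, "xyz": [-0.1, 0, 6.1], "turn": [0, 0, 0]}
    - {"jaw": 0, "xyz": [-0.1, 0, 6.1], "turn": [0, 0, 0]}
    - {"jaw": 0, "xyz": [-0.1, 0, 6.1], "turn": [0, 0, 0]}

```text
clock: 12.65
position: [0.5456, 0.3063, 0.1189]
eef_rot: [-3.138, 0.002, -1.529]
ft_force: [-0.4, 0.8, 5.9]
width: 0.194
grasp_force: 58.9
```

Request:
drive_tool:
  moves:
    - {"jaw": 0, "xyz": [-0.2, 0, 0], "turn": [0, 0, 0]}
    - {"jaw": 0, "xyz": [-0.4, 0, 0], "turn": [0, 0, 0]}
    - {"jaw": 0, "xyz": [-0.6, 0, 0], "turn": [0, 0, 0]}
    - {"jaw": 0, "xyz": [-0.6, 0, 0], "turn": [0, 0, 0]}
    - {"jaw": 0, "xyz": [-0.6, 0, 0], "turn": [0, 0, 0]}
    - {"jaw": 0, "xyz": [-0.6, 0, 0], "turn": [0, 0, 0]}
    - {"jaw": 0, "xyz": [-0.6, 0, 0], "turn": [0, 0, 0]}

```text
clock: 13.23
position: [0.5455, 0.3102, 0.119]
eef_rot: [-3.139, -0.001, -1.53]
ft_force: [-1.1, -5.9, 7.1]
width: 0.195
grasp_force: 59.3
```

Request:
drive_tool:
  moves:
    - {"jaw": 0, "xyz": [0.2, 0, 0], "turn": [0, 0, 0]}
    - {"jaw": 0, "xyz": [0.4, 0, 0], "turn": [0, 0, 0]}
    - {"jaw": 0, "xyz": [0.6, 0, 0], "turn": [0, 0, 0]}
    - {"jaw": 0, "xyz": [0.6, 0, 0], "turn": [0, 0, 0]}
    - {"jaw": 0, "xyz": [0.6, 0, 0], "turn": [0, 0, 0]}

```text
clock: 13.65
position: [0.5457, 0.3069, 0.1189]
eef_rot: [-3.138, 0.004, -1.529]
ft_force: [-0.5, 2.5, 5.4]
width: 0.198
grasp_force: 59.0
```

It moves 4 mm at only 5.9 N, which confirms it is loose. I'll draw it up gently first.

Request:
drive_tool:
  moves:
    - {"jaw": 0, "xyz": [0, 0, -0.2], "turn": [0, 0, 0]}
    - {"jaw": 0, "xyz": [0, 0, -0.4], "turn": [0, 0, 0]}
    - {"jaw": 0, "xyz": [0, 0, -0.4], "turn": [0, 0, 0]}
    - {"jaw": 0, "xyz": [0, 0, -0.4], "turn": [0, 0, 0]}

```text
clock: 13.98
position: [0.5447, 0.3061, 0.1206]
eef_rot: [-3.141, 0.001, -1.53]
ft_force: [0.3, 2.8, 1.9]
width: 0.195
grasp_force: 58.6
```

Request:
drive_tool:
  moves:
    - {"jaw": 0, "xyz": [0, 0, -0.4], "turn": [0, 0, 0]}
    - {"jaw": 0, "xyz": [0, 0, -0.8], "turn": [0, 0, 0]}
    - {"jaw": 0, "xyz": [0, 0, -1.2], "turn": [0, 0, 0]}
    - {"jaw": 0, "xyz": [0, 0, -1.6], "turn": [0, 0, 0]}
    - {"jaw": 0, "xyz": [0, 0, -2], "turn": [0, 0, 0]}
    - {"jaw": 0, "xyz": [0, 0, -2.5], "turn": [0, 0, 0]}
    - {"jaw": 0, "xyz": [0, 0, -3], "turn": [0, 0, 0]}
    - {"jaw": 0, "xyz": [0, 0, -3.5], "turn": [0, 0, 0]}
    - {"jaw": 0, "xyz": [0, 0, -4], "turn": [0, 0, 0]}
    - {"jaw": 0, "xyz": [0, 0, -4.5], "turn": [0, 0, 0]}

```text
clock: 14.82
position: [0.5448, 0.3047, 0.1662]
eef_rot: [3.141, -0.001, -1.53]
ft_force: [0.4, -0.9, -0.2]
width: 0.194
grasp_force: 58.8
```

Request:
drive_tool:
  moves:
    - {"jaw": 0, "xyz": [0, 0, -1.5], "turn": [0, 0, 0]}
    - {"jaw": 0, "xyz": [0, 0, -3], "turn": [0, 0, 0]}
    - {"jaw": 0, "xyz": [0, 0, -4.5], "turn": [0, 0, 0]}
    - {"jaw": 0, "xyz": [0, 0, -6], "turn": [0, 0, 0]}
    - {"jaw": 0, "xyz": [0, 0, -7.5], "turn": [0, 0, 0]}
    - {"jaw": 0, "xyz": [0, 0, -9], "turn": [0, 0, 0]}
    - {"jaw": 0, "xyz": [0, 0, -11], "turn": [0, 0, 0]}
    - {"jaw": 0, "xyz": [0, 0, -12], "turn": [0, 0, 0]}
    - {"jaw": 0, "xyz": [0, 0, -12], "turn": [0, 0, 0]}
    - {"jaw": 0, "xyz": [0, 0, -12], "turn": [0, 0, 0]}

```text
clock: 15.65
position: [0.5447, 0.3055, 0.2854]
eef_rot: [-3.142, 0.0, -1.53]
ft_force: [-0.2, -0.6, -1.4]
width: 0.197
grasp_force: 58.8
```

```bash
python3 -c "
from h import *
shot('scene','s1.png');go([.505,-.035,.285],-1.527)"
```

```text
xyz cm [33.85  5.34 -0.06] turn [ 0.001 -0.    -0.003] rows 8.218723028808606 0.02595232042626911 F [ 0.38  0.68 -0.56] pos [0.5444 0.3054 0.2842] 15.7 0.19659951457260286
```

View pics/s1.png

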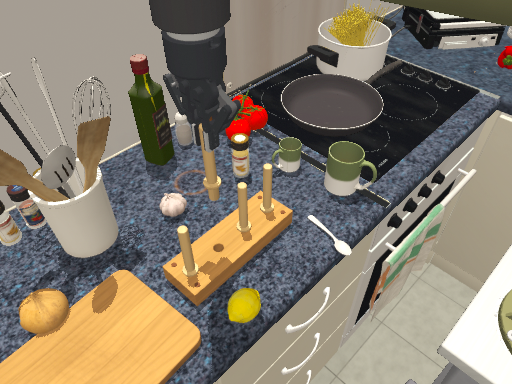

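The peg is out, with its foot at about (214,200), and the other three still stand. Next I'll carry it over the big mug.

Request:
drive_tool:
  moves:
    - {"jaw": 0, "xyz": [3, 0.5, 0], "turn": [0, 0, 0]}
    - {"jaw": 0, "xyz": [6, 1, 0], "turn": [0, 0, 0]}
    - {"jaw": 0, "xyz": [9, 1.5, 0], "turn": [0, 0, 0]}
    - {"jaw": 0, "xyz": [12, 2, 0], "turn": [0, 0, 0]}
    - {"jaw": 0, "xyz": [15, 2.5, 0], "turn": [0, 0, 0]}
    - {"jaw": 0, "xyz": [18, 3, 0], "turn": [0, 0, 0]}
    - {"jaw": 0, "xyz": [21, 3.5, 0], "turn": [0, 0, 0]}
    - {"jaw": 0, "xyz": [24, 4, 0], "turn": [0, 0, 0]}
    - {"jaw": 0, "xyz": [26, 4.2, 0], "turn": [0, 0, 0]}
    - {"jaw": 0, "xyz": [27, 4.3, 0], "turn": [0, 0, 0]}

```text
clock: 16.53
position: [0.512, 0.0317, 0.2843]
eef_rot: [3.14, -0.001, -1.532]
ft_force: [0.5, -0.5, -0.7]
width: 0.191
grasp_force: 58.8
```

Request:
drive_tool:
  moves:
    - {"jaw": 0, "xyz": [3, 0.5, 0], "turn": [0, 0, 0]}
    - {"jaw": 0, "xyz": [5.5, 0.9, 0], "turn": [0, 0, 0]}
    - {"jaw": 0, "xyz": [6.8, 1, 0], "turn": [0, 0, 0]}
    - {"jaw": 0, "xyz": [6.8, 1, 0], "turn": [0, 0, 0]}
    - {"jaw": 0, "xyz": [6.8, 1, 0], "turn": [0, 0, 0]}
    - {"jaw": 0, "xyz": [6.8, 1, 0], "turn": [0, 0, 0]}

```text
clock: 17.03
position: [0.5056, -0.0337, 0.2844]
eef_rot: [3.14, 0.0, -1.529]
ft_force: [0.7, -0.0, -1.1]
width: 0.19
grasp_force: 58.8
```

```bash
python3 -c "
from h import *
go([.505,-.035,.285],-1.527)
a=shot('scene','s2.png');i=camera_info('scene');w=shot('wrist','w2.png');iw=camera_info('wrist')
b=[x[...,::-1] for x in(a,w)]
cv2.imwrite('pics/c2.png',np.hstack([cv2.resize(b[0][60:220,270:410],None,fx=3,fy=3,interpolation=3),cv2.resize(b[1],(370,480)) if 0 else cv2.resize(b[1][:,150:400],(313,480))]))
P=manip.get_state()['position']
for z in(.171,.203,.319): print('peg',np.round(proj(i,[P[0],P[1],z])),np.round(proj(iw,[P[0],P[1],z])))
for z in(.101,0):print('mug',np.round(proj(i,[.505,-.035,z])),np.round(proj(iw,[.505,-.035,z])))
"
```

```text
xyz cm [ 0.13  0.06 -0.06] turn [ 0.001  0.    -0.002] rows 0.03717785483687956 0.022906278964162283 F [ 0.75 -0.01 -1.12] pos [ 0.5056 -0.0337  0.2844] 17.0333 0.19008186813885608
peg [351. 125.] [257. 186.]
peg [354. 112.] [257. 196.]
peg [364.  56.] [257. 273.]
mug [347. 151.] [257. 170.]
mug [340. 185.] [257. 156.]
```

View pics/c2.png

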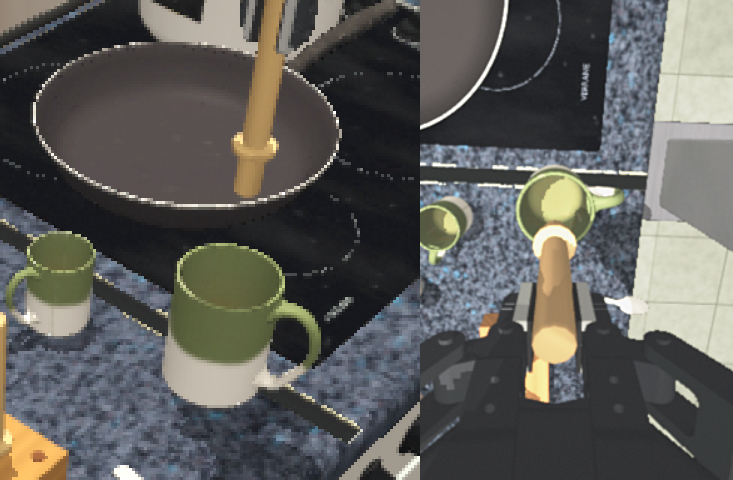

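The scene crop has the foot at about (353,124) and the mug rim centre at (346,152), both as predicted. The wrist view puts the mug a few mm further towards -y. I'll shift about 4 mm and lower slowly.

Request:
drive_tool:
  moves:
    - {"jaw": 0, "xyz": [0.4, 0, 0.5], "turn": [0, 0, 0]}
    - {"jaw": 0, "xyz": [0.4, 0, 2], "turn": [0, 0, 0]}
    - {"jaw": 0, "xyz": [0.4, 0, 4], "turn": [0, 0, 0]}
    - {"jaw": 0, "xyz": [0.4, 0, 5.5], "turn": [0, 0, 0]}
    - {"jaw": 0, "xyz": [0.4, 0, 6.5], "turn": [0, 0, 0]}
    - {"jaw": 0, "xyz": [0.4, 0, 7.5], "turn": [0, 0, 0]}
    - {"jaw": 0, "xyz": [0.4, 0, 8.5], "turn": [0, 0, 0]}
    - {"jaw": 0, "xyz": [0.4, 0, 9.5], "turn": [0, 0, 0]}
    - {"jaw": 0, "xyz": [0.4, 0, 9.5], "turn": [0, 0, 0]}

```text
clock: 17.88
position: [0.505, -0.0382, 0.188]
eef_rot: [3.139, 0.0, -1.53]
ft_force: [-0.1, 0.1, -1.8]
width: 0.193
grasp_force: 58.8
```

Request:
drive_tool:
  moves:
    - {"jaw": 0, "xyz": [0, 0, 0.8], "turn": [0, 0, 0]}
    - {"jaw": 0, "xyz": [0, 0, 1.6], "turn": [0, 0, 0]}
    - {"jaw": 0, "xyz": [0, 0, 2.4], "turn": [0, 0, 0]}
    - {"jaw": 0, "xyz": [0, 0, 3.2], "turn": [0, 0, 0]}
    - {"jaw": 0, "xyz": [0, 0, 4], "turn": [0, 0, 0]}
    - {"jaw": 0, "xyz": [0, 0, 4.6], "turn": [0, 0, 0]}
    - {"jaw": 0, "xyz": [0, 0, 5.2], "turn": [0, 0, 0]}
    - {"jaw": 0, "xyz": [0, 0, 5.6], "turn": [0, 0, 0]}
    - {"jaw": 0, "xyz": [0, 0, 5.8], "turn": [0, 0, 0]}
    - {"jaw": 0, "xyz": [0, 0, 5.8], "turn": [0, 0, 0]}

```text
clock: 18.72
position: [0.5056, -0.0384, 0.1318]
eef_rot: [3.141, -0.0, -1.53]
ft_force: [1.1, 0.5, -0.8]
width: 0.19
grasp_force: 58.8
```

```bash
python3 -c "
from h import *
a=shot('scene','s3.png');b=a[...,::-1]
cv2.imwrite('pics/c3.png',cv2.resize(b[60:220,250:410],None,fx=3,fy=3,interpolation=3))
"
```

```text
(no output)
```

View pics/c3.png

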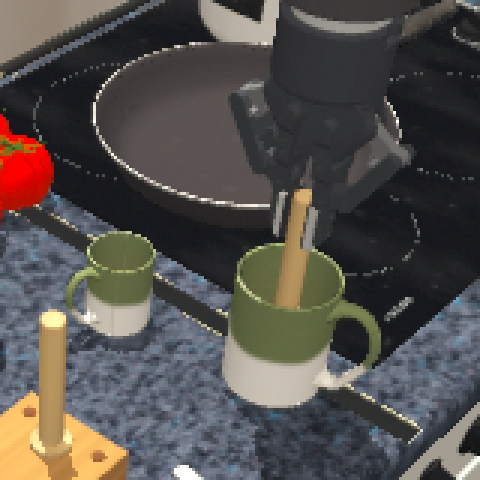

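The peg is centred in the mug, with its foot about 14 mm above the floor. I'll ease it down.

Request:
drive_tool:
  moves:
    - {"jaw": 0, "xyz": [0, 0, 0.3], "turn": [0, 0, 0]}
    - {"jaw": 0, "xyz": [0, 0, 0.5], "turn": [0, 0, 0]}
    - {"jaw": 0, "xyz": [0, 0, 0.7], "turn": [0, 0, 0]}
    - {"jaw": 0, "xyz": [0, 0, 0.9], "turn": [0, 0, 0]}
    - {"jaw": 0, "xyz": [0, 0, 1.1], "turn": [0, 0, 0]}
    - {"jaw": 0, "xyz": [0, 0, 1.1], "turn": [0, 0, 0]}

```text
clock: 19.27
position: [0.5055, -0.0383, 0.1207]
eef_rot: [3.141, 0.0, -1.53]
ft_force: [0.4, 0.7, -0.3]
width: 0.193
grasp_force: 58.8
```

Request:
drive_tool:
  moves:
    - {"jaw": 0.25, "xyz": [0, 0, 0], "turn": [0, 0, 0]}
    - {"jaw": 0.3, "xyz": [0, 0, 0], "turn": [0, 0, 0]}
    - {"jaw": 0.4, "xyz": [0, 0, 0], "turn": [0, 0, 0]}
    - {"jaw": 0.5, "xyz": [0, 0, 0], "turn": [0, 0, 0]}
    - {"jaw": 0.7, "xyz": [0, 0, 0], "turn": [0, 0, 0]}
    - {"jaw": 0.8, "xyz": [0, 0, 0], "turn": [0, 0, 0]}
    - {"jaw": 1, "xyz": [0, 0, 0], "turn": [0, 0, 0]}
    - {"jaw": 1, "xyz": [0, 0, 0], "turn": [0, 0, 0]}

```text
clock: 19.93
position: [0.5058, -0.0383, 0.1213]
eef_rot: [-3.142, 0.0, -1.53]
ft_force: [-0.2, 0.9, 0.1]
width: 1.002
grasp_force: 0.0
```

Request:
drive_tool:
  moves:
    - {"jaw": 1, "xyz": [0, 0, -1], "turn": [0, 0, 0]}
    - {"jaw": 1, "xyz": [0, 0, -2], "turn": [0, 0, 0]}
    - {"jaw": 1, "xyz": [0, 0, -4], "turn": [0, 0, 0]}
    - {"jaw": 1, "xyz": [0, 0, -6], "turn": [0, 0, 0]}
    - {"jaw": 1, "xyz": [0, 0, -8], "turn": [0, 0, 0]}
    - {"jaw": 1, "xyz": [0, 0, -10], "turn": [0, 0, 0]}
    - {"jaw": 1, "xyz": [0, 0, -12], "turn": [0, 0, 0]}
    - {"jaw": 1, "xyz": [0, 0, -12], "turn": [0, 0, 0]}
    - {"jaw": 1, "xyz": [0, 0, -12], "turn": [0, 0, 0]}

```text
clock: 20.68
position: [0.5064, -0.0383, 0.2438]
eef_rot: [-3.138, 0.001, -1.53]
ft_force: [0.0, -0.9, 0.2]
width: 1.001
grasp_force: 0.0
```

```bash
python3 -c "
from h import *
a=shot('scene','s4.png');b=a[...,::-1]
cv2.imwrite('pics/c4.png',cv2.resize(b[60:320,150:410],None,fx=2.2,fy=2.2,interpolation=3))
"
```

```text
(no output)
```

View pics/c4.png

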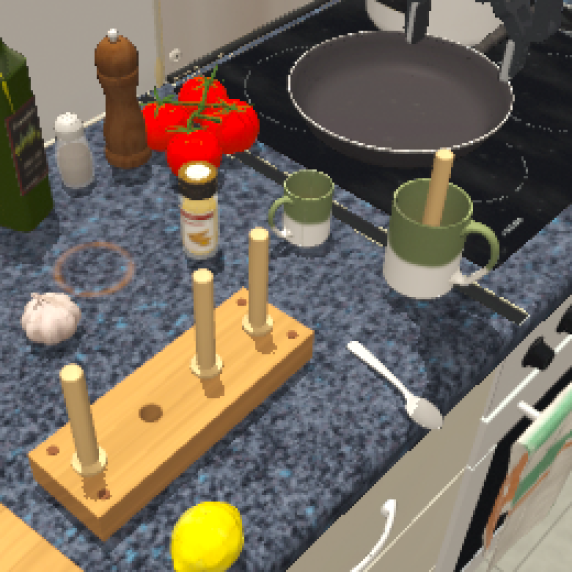

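The peg stands in the big mug with its top at crop (443,155). The three glued pegs are upright, the bystanders are in place and the gripper is clear, so I'll hand in.

```bash
python3 -c "
from h import *
camera('top');print(job.close_job())"
```

```text
the job is handed in; nothing more can be done
None
```

The loose peg was the one in socket_3; it now stands foot down in the large green and white mug, the other three pegs still stand in the rack, and the job is handed in (no verdict was returned).

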